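# Lock a microplate into the shaker with its catch-guarded slide bolt

### The arm

A 6-joint arm with a two-finger parallel gripper is mounted at the origin on a cart in front of the work surface, level with it; the furniture and walls round the work are solid. World frame = base frame: x ahead of the robot, y to its left, z up, the work surface at z = 0. Lengths are in m, angles in rad, forces in N, time in s.
With the tool pointing down it reaches from about 0.375 to 0.975 m from the base axis. Payload 3.8 kg.
Tool frame: the origin (TCP) lies at the centre of the arm's flange, where the gripper is bolted on; the fingertips stand 173 mm ahead of it and the grasp point (between the pads) lies 155 mm ahead of it; z points along the fingers, y is the line along which they close (so a half turn about z gives the same grasp; the last joint's range is limited). The gripper opens to 85 mm and grips with 20 to 120 N. Pads are 22 mm wide; open, the fingers measure 114 mm over their backs; the gripper's body (76 mm by 85 mm) begins 54 mm behind the grasp point. The pads swing forward as they close: fully open they stand 13 mm farther back than shut.
Start: joints at [-1.154, 0.264, 1.604, -0, 1.274, -0.037], TCP at [0.296, -0.607, 0.405] pointing down, gripper open.
Joint ranges: [-2.63, 2.63], [-0.94, 2.18], [0.31, 2.57], [-1.31, 4.45], [0, 2.66], [-2.55, 2.55]. Speed limits (rad/s): [2.57, 2.57, 3.14, 3.14, 3.14, 3.14].

### API

Orientations are given as a 3x3 rotation matrix whose columns are the frame's x, y, z axes.
In Python, from bench import telemetry, viewer, workorder gives the robot as it stands. The module is installed in compiled form; this text tells all that it offers.
- The arm moves only by the shell command python3 -m pendant 'ROWS' [FORCE]. ROWS is JSON, a list of rows, each a list of 7 numbers: the shift along the tool's x, y, z in units of 25 mm (1.0 is 25 mm), then the turn, a rotation vector about the tool's x, y, z in units of 6 degrees (1.0 is 6 degrees), then the finger opening in mm, from 0 to 85.4. A call has 1 to 20 rows; each row shifts and turns the commanded pose from where the row before left it, along the tool's axes as they then stand; what a row does not reach is not made up. A row lasts 1/8 s, in which the tool goes at most 62.5 mm and 10.7 degrees, less where a joint would pass 70% of its speed; a pose out of reach is approached as far as the arm can. A call is refused whole if a number of a shift passes 1 or a number of a turn 1, either way. A call with a gripper value outside its range is refused whole. The fingers move at their own pace and stop on an object; FORCE is the grip in N (left out, the last holds). Time passes only in rows, so rows that do not move let the fingers close. It gives the time, the measured TCP pose, the force, the opening and the grip force at its end, in the units of the state.
- telemetry.get_obs(): the state, without advancing time (a new reading comes with each control period).
- viewer.camera(name): name is "scene" or "side" or "wrist"; returns the picture (420x560x3 uint8, red, green, blue); there is no depth.
- viewer.calibration(name): a dict with "fx", "fy", "cx", "cy" (pixels), "rvec" (rotation vector, rad) and "tvec" (3), from world to camera coordinates, as OpenCV has them. Camera axes: x right, y down, z forward; pixel columns grow to the right and rows downward; lengths in m; the calibration is good to about 2 mm. A picture is of the moment at which its call begins: read the wrist's pose just before it. calibration takes no time and is no camera call; for the wrist camera it gives the pose at the moment of the call.
- workorder.finish_job(): hands the job in; it is judged then, once.
The state is a dict: "time": time; "joints": joint angles; "qd": joint speeds; "effort": joint torques, N m; "tcp_pos": TCP position; "eef_rot": TCP orientation; "ft_force": force on the tool from outside, world axes, zero at the start; "torque": the same for the moment, N m; "opening": opening from 0.0 (shut) to 1.0 (fully open); "grip_force": force on a finger pad.
Only numpy, scipy, OpenCV 4.12 (cv2) and the standard library are available. Lean on these libraries where they do the work, as an engineer would, in place of code of your own. Each camera call takes 0.05 s, during which the arm holds its last target. There are 200 camera calls.

### The job

Lock the microplate into the plate shaker so that it cannot walk out while shaking. Using fingertips only, push the plate fully home against the back stop of its nest; then, while one fingertip holds the ribbed bar of the spring catch pressed down, push the bolt's knob with the other until the bolt is fully across the front of the plate, and let the catch spring back up. Do not lift or tip the plate, and leave the things around the shaker where they are.

Things in the scene. Friction and masses are not known exactly. Their poses are not given: they have to be found in the camera images.
- shaker: White plate shaker fixed to the bench, 220 (x) x 212 (y) mm. Origin: underside centre. Its x points from its front (robot side) to its back, y to its left, z up. Top of its flat metal platform: z 70, from x -103 to 101. All coordinates in the other entries called 'shaker frame' are in this frame, mm. On the platform: plate nest at left, bolt and catch at front right.
- plate_centre (a point): Loose microplate with grey frame, 128 (x) x 86 (y) x 19 mm, 75 g, lying on the platform in its nest; point at its centre, 9 above its underside. Flange 5 high all round; above it the frame is 3 smaller each side, up to 15 (end ribs to 19). It starts 10 to 26 short of home, towards the front; its front edge lies 64 ahead (-x) of this point.
- nest_home (a point): Where plate_centre is when the plate is fully home: shaker frame (26, 50, 79). The nest has side rails 12 high at y 5.5 and 94.5 (89 apart), from x -30 to the back stop at x 90, and is open at the front. Plate home: front edge at x -38.
- bolt (a joint): Slide of the flat steel bolt along shaker +y, m: 0 open (bolt tip beside the nest, y 3), 0.024 fully across (tip at y 27, 2.5 in front of the plate's edge). Friction about 1.2 N. At both ends the catch's tooth stands in a notch of the bolt and blocks it (1.5 mm play); the bolt also jams on a plate that is not home.
- knob (a point): Centre of the bolt's upright knob, a block 14 (x) x 10 (y) x 22 mm; moves with the bolt. When open at shaker frame (-46.5, -49, 93); knob top z 104, the bolt's bar below it has its top at z 82 and ends 3 beyond the knob at y -57. Push it on its right (-y) face, towards +y. A bridge (top z 86) lies at y -15 to 0, x -61 to -38.
- catch (a joint): Travel of the spring catch, m: 0 up, 0.008 at its lower stop. It takes 2 N to start and 6 N at the stop. The bolt is free when the catch is more than 0.0045 down; it rides on the bolt between the notches, and springs up by itself in the end notch when released.
- catch_pad (a point): Middle of the top of the catch's press bar, black ribbed plastic, 16 (x) x 50 (y) mm, parallel to the bolt and 38 in front (-x) of the knob's line. When up at shaker frame (-84.5, -53, 92), so pressed down its top is at about z 86: a fingertip at that height beside the knob overlaps it by 18. A fingertip may slide along it. Its grey frame has its top at z 80.
- bottle_centre (a point): Bystander: centre of a small reagent bottle with a ribbed cap, 26 dia x 64 mm, standing left of the shaker.
- tip_box: Bystander: pipette tip box, 64 x 118 x 56 mm, on the right-hand bench; origin under its centre.
- timer: Bystander: square timer, 66 x 66 x 19 mm, left of the shaker; origin under its centre.
- forceps: Bystander: steel forceps, 17 x 125 x 9 mm, lying right of the shaker's front; origin under its centre.

How it is judged:
On the way, in this order (a step that is already met when the one before it is completed fails the run):
1. the plate is pushed home against the back stop, the bolt still open (x of plate_centre in the frame of shaker above 0.0235 m and value of joint bolt below 0.004 m), for 0.2 s.
2. the bolt leaves its open notch while a fingertip holds the catch down (x of plate_centre in the frame of shaker above 0.0235 m and value of joint bolt above 0.006 m and value of joint catch above 0.004 m and contact force between the fingers and catch above 0.3 N), for 0.1 s.
3. the bolt is fully across and the catch has sprung up behind it (value of joint bolt above 0.021 m and value of joint catch below 0.002 m), for 0.2 s.
At the end, for the whole second after the job is handed in: The plate lies within 2.5 mm of the back stop and at rest, the bolt is fully across its front (within 3 mm of full travel), and the catch has sprung up (within 2 mm) into the bolt's end notch (all of step 3 and x of plate_centre in the frame of shaker above 0.0235 m and linear speed of plate below 0.01 m/s); the robot touches nothing.
It fails at once if the plate is lifted or tipped (z of plate_centre in the frame of shaker above 0.085 m or angle between plate_centre's own z axis and vertical above 0.12 rad).
It fails at once if a bystander is shifted by more than 30 mm or tipped (distance of any of bottle_centre, tip_box, timer, forceps from where it was at the start of the episode above 0.03 m or angle between bottle_centre's own z axis and vertical above 0.5 rad).
It also fails if it takes over 43 s, if anything falls off the work surface, if the arm or the gripper's body presses on something with over 40 N, if the wrist force passes 120 N, or if a joint passes its speed limit or range.

## Working session

There is one attempt and no reset: what is moved stays moved. The work goes in short steps, Python scripts to look and compute and a shell command to move; the robot and the scene stay as the last step left them, time stands still between calls to the robot, and variables do not carry over. Pictures are saved under pics/ and viewed, at most 10 in all, crops included, and the job is handed in when it is done.

```bash
mkdir -p pics
cat > h.py <<'E'
import numpy as np, cv2
from bench import telemetry, viewer, workorder
def snap(n,f):
    im=viewer.camera(n); cv2.imwrite('pics/'+f,im[:,:,::-1]); return im
def proj(n,P,c=None):
    c=c or viewer.calibration(n); K=np.array([[c['fx'],0,c['cx']],[0,c['fy'],c['cy']],[0,0,1.]])
    return cv2.projectPoints(np.float64(P).reshape(-1,1,3),np.float64(c['rvec']),np.float64(c['tvec']),K,None)[0].reshape(-1,2)
def ray(n,px,z,c=None):
    c=c or viewer.calibration(n); R=cv2.Rodrigues(np.float64(c['rvec']))[0]; t=np.float64(c['tvec']).ravel()
    o=-R.T@t; d=R.T@np.array([(px[0]-c['cx'])/c['fx'],(px[1]-c['cy'])/c['fy'],1]); return o+d*(z-o[2])/d[2]
E
python3 - <<'E'
from h import *
a=snap('scene','s0.png');b=snap('side','d0.png')
o=telemetry.get_obs();print(o['time'],o['eef_rot'],o['opening'])
for n in('scene','side','wrist'):print(viewer.calibration(n))
E
```

```text
0.1 [[ 8.98814014e-01  4.38329422e-01 -8.28924430e-04]
 [ 4.38330199e-01 -8.98812068e-01  1.87149647e-03]
 [ 7.52846841e-05 -2.04546986e-03 -9.99997905e-01]] 0.9984490825457725
{'fx': 415.4314352583223, 'fy': 415.4314352583223, 'cx': 280.38576008247867, 'cy': 208.33913924657406, 'rvec': array([ 0.84985014, -2.65840988,  0.92036267]), 'tvec': array([0.52852618, 0.16210947, 0.9056257 ])}
{'fx': 438.0600638789821, 'fy': 438.0600638789821, 'cx': 278.0390486909751, 'cy': 208.92436406828406, 'rvec': array([ 2.04202488, -0.4817336 ,  0.26012505]), 'tvec': array([-0.37823957,  0.26921739,  0.72302448])}
{'fx': 323.95047048178515, 'fy': 323.95047048178515, 'cx': 284.21908647955405, 'cy': 211.60352042984607, 'rvec': array([-2.44083508,  1.52416247,  0.23399696]), 'tvec': array([-0.67502857, -0.0394261 ,  0.38060534])}
```

View pics/s0.png

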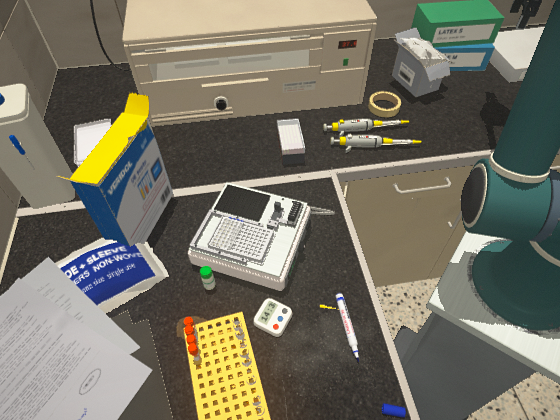

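View pics/d0.png

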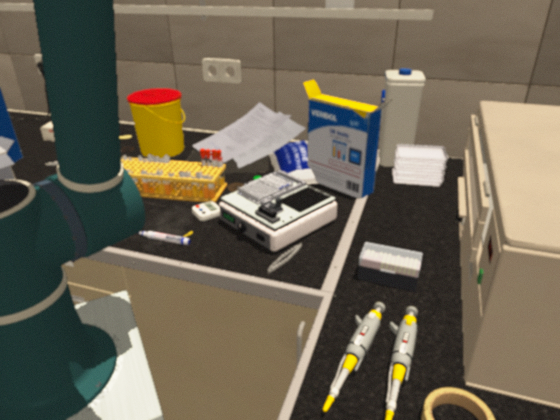

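The scene picture shows the shaker at about (250,235), with its catch corner near (290,205). I'll zoom in on both views.

Run:
```python
from h import *
a=cv2.imread('pics/s0.png')[170:300,180:340];b=cv2.imread('pics/d0.png')[160:260,210:345]
A=cv2.resize(a,(480*1,390),interpolation=3)
cv2.imwrite('pics/c0.png',cv2.resize(a,None,fx=4.6,fy=4.6,interpolation=2))
for p in [(250,235),(308,208),(190,255),(270,287),(225,187)]: print(p,ray('scene',p,.07))
```

```text
(250, 235) [0.52956172 0.28089214 0.07      ]
(308, 208) [0.46787254 0.14557724 0.07      ]
(190, 255) [0.60064438 0.39367697 0.07      ]
(270, 287) [0.42006085 0.35632562 0.07      ]
(225, 187) [0.66334185 0.20645373 0.07      ]
```

View pics/c0.png

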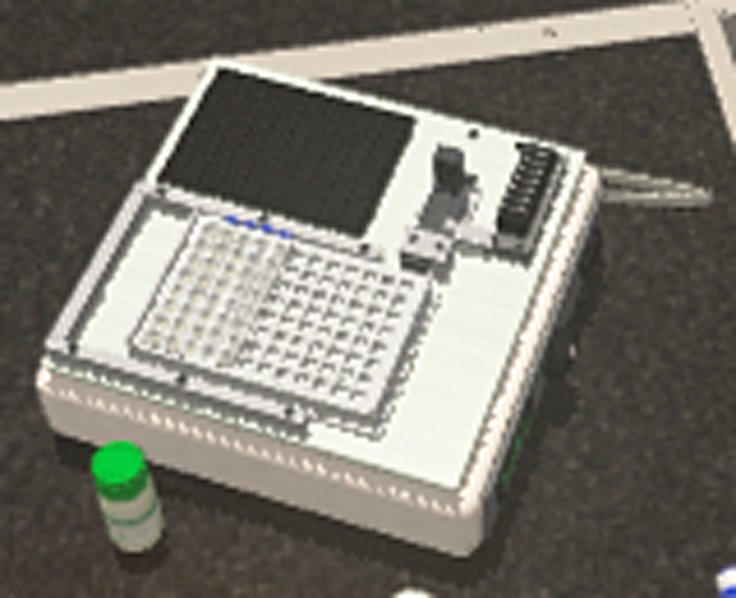

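The crop shows the platform corners at (465,492), (585,150), (212,60) and (45,360). The catch bar is at (527,188) and the knob top at (450,157). The plate's front corners are near (435,275) and (378,420).

```bash
cat > fit.py <<'E'
from h import *
from scipy.optimize import least_squares
def S2W(p,P):
    P=np.atleast_2d(P)/1000.; c,s=np.cos(p[2]),np.sin(p[2]); return np.c_[c*P[:,0]-s*P[:,1]+p[0],s*P[:,0]+c*P[:,1]+p[1],P[:,2]]
def fit(n,sh,px,p0=(.53,.27,-.3),c=None):
    c=c or viewer.calibration(n)
    return least_squares(lambda p:(proj(n,S2W(p,sh),c)-px).ravel(),p0,loss='soft_l1')
E
python3 - <<'E'
from fit import *
px=np.array([(465,492),(585,150),(212,60),(45,360),(527,188),(450,157)])/4.6+[180,170]
sh=[(-103,106,70),(-103,-106,70),(101,-106,70),(101,106,70),(-84.5,-53,92),(-46.5,-49,104)]
r=fit('scene',sh,px);print(r.x,r.fun.reshape(-1,2).round(1))
for q in [(-65,-51,92),(26,50,79)]:print(S2W(r.x,q))
print(telemetry.get_obs()['tcp_pos'])
c=viewer.calibration('wrist');R=cv2.Rodrigues(c['rvec'])[0];o=telemetry.get_obs()
print('cam in tool',o['eef_rot'].T@(-R.T@c['tvec']-o['tcp_pos']),(o['eef_rot'].T@R.T).round(2))
E
```

```text
[0.54397697 0.25933965 0.31448827] [[-0.1  1.6]
 [ 1.3 -2. ]
 [ 0.4 -2. ]
 [-1.3  4.4]
 [ 0.1 -0.8]
 [-0.2 -0.1]]
[[0.49794073 0.19073452 0.092     ]]
[[0.5532353  0.31492997 0.079     ]]
[ 0.29576958 -0.60640945  0.40346157]
cam in tool [0.07560701 0.00109481 0.0296365 ] [[ 0.   -0.95 -0.3 ]
 [ 1.    0.    0.  ]
 [-0.   -0.3   0.95]]
```

```bash
python3 -m pendant '[[0,0,0,0,0,-1,23.5],[0,0,0,0,0,-1,23.5],[0,0,0,0,0,-1,23.5],[0,0,0,0,0,-1,23.5],[0,0,0,0,0,-1,23.5],[0,0,0,0,0,-1,23.5],[0,0,0,0,0,-1,23.5],[0,0,0,0,0,-1,23.5],[0,0,0,0,0,-1,23.5],[0,0,0,0,0,-1,23.5],[0,0,0,0,0,-1,23.5],[0,0,0,0,0,-1,23.5],[0,0,0,0,0,-1,23.5],[0,0,0,0,0,-0.67,23.5],[1,0.64,0,0,0,0,23.5],[1,0.64,0,0,0,0,23.5]]' 
python3 -m pendant '[[1,0.64,0,0,0,0,23.5],[1,0.64,0,0,0,0,23.5],[1,0.64,0,0,0,0,23.5],[1,0.64,0,0,0,0,23.5],[1,0.64,0,0,0,0,23.5],[1,0.64,0,0,0,0,23.5],[1,0.64,0,0,0,0,23.5],[1,0.64,0,0,0,0,23.5],[1,0.64,0,0,0,0,23.5],[1,0.64,0,0,0,0,23.5],[1,0.64,0,0,0,0,23.5],[1,0.64,0,0,0,0,23.5],[1,0.64,0,0,0,0,23.5],[1,0.64,0,0,0,0,23.5],[1,0.64,0,0,0,0,23.5],[1,0.64,0,0,0,0,23.5],[1,0.64,0,0,0,0,23.5],[1,0.64,0,0,0,0,23.5],[1,0.64,0,0,0,0,23.5],[1,0.64,0,0,0,0,23.5]]'
python3 -m pendant '[[1,0.64,0,0,0,0,23.5],[1,0.64,0,0,0,0,23.5],[1,0.64,0,0,0,0,23.5],[1,0.64,0,0,0,0,23.5],[0.8,0.64,0,0,0,0,23.5],[0,0,0,0,0,0,23.5],[0,0,0,0,0,0,23.5]]'
python3 - <<'E'
from fit import *
o=telemetry.get_obs();c=viewer.calibration('wrist');im=snap('wrist','w0.png')
print(o['tcp_pos'],o['eef_rot'].round(3),o['opening'],o['joints'],{k:np.array(v).tolist() for k,v in c.items()})
cv2.imwrite('pics/w0b.png',cv2.resize(im[:,:,::-1],None,fx=1.4,fy=1.4,interpolation=2))
E
```

```text
time: 2.1
tcp_pos: [0.3107, -0.5486, 0.4038]
eef_rot: [[-0.309, 0.951, -0.001], [0.951, 0.309, 0.001], [0.001, -0.0, -1.0]]
ft_force: [0.6, -0.1, 0.2]
opening: 0.276
grip_force: 0.0
time: 4.6
tcp_pos: [0.4604, 0.0262, 0.4043]
eef_rot: [[-0.309, 0.951, -0.001], [0.951, 0.309, -0.0], [0.0, -0.001, -1.0]]
ft_force: [-0.1, 0.3, 0.5]
opening: 0.273
grip_force: 0.0
time: 5.48
tcp_pos: [0.4991, 0.1637, 0.4042]
eef_rot: [[-0.31, 0.951, -0.001], [0.951, 0.31, -0.001], [-0.0, -0.001, -1.0]]
ft_force: [-0.4, 0.6, -0.3]
opening: 0.281
grip_force: 0.0
[0.49908647 0.16370569 0.40417682] [[-0.31   0.951 -0.001]
 [ 0.951  0.31  -0.001]
 [-0.    -0.001 -1.   ]] 0.28099692684794136 [ 2.69683501e-01 -1.98301026e-02  1.92142077e+00 -4.92410753e-04
  1.24134205e+00 -4.49958978e-02] {'fx': 323.95047048178515, 'fy': 323.95047048178515, 'cx': 284.21908647955405, 'cy': 211.60352042984607, 'rvec': [-2.8066689140463157, -0.44612143674412913, -0.06666513330652088], 'tvec': [-0.5246340889582625, -0.03938066722273684, 0.38054653453624987]}
```

View pics/w0b.png

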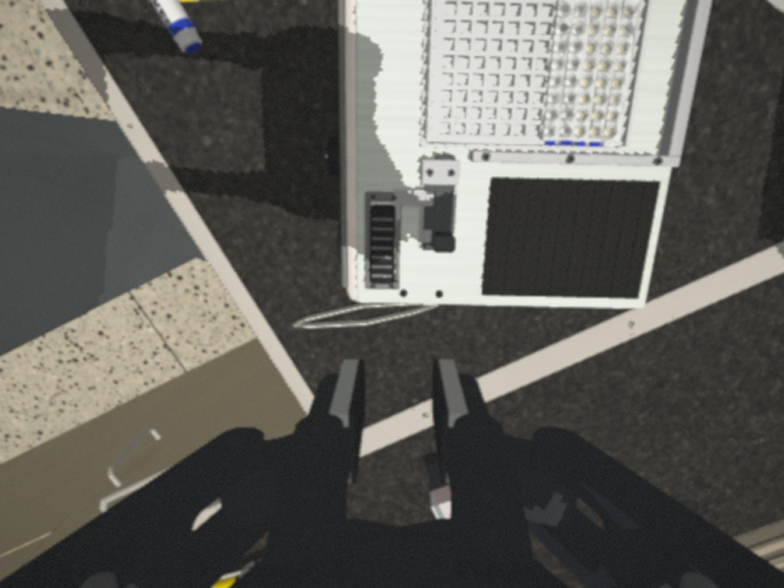

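The wrist picture (scaled 1.4) shows the catch bar centred at (383,245), the knob top at (444,242) and the bridge at (441,172). The plate's front flange edge is at column ~427, and the fingertips are at about (353,360) and (444,360).

Run:
```python
from fit import *
c={'fx': 323.95, 'fy': 323.95, 'cx': 284.219, 'cy': 211.6035,'rvec': np.array([-2.8066689140463157, -0.44612143674412913, -0.06666513330652088]), 'tvec': np.array([-0.5246340889582625, -0.03938066722273684, 0.38054653453624987])}
px=np.array([(383,245),(444,242),(441,172),(645,305),(472,156)])/1.4
sh=[(-84.5,-53,92),(-46.5,-49,104),(-49.5,-7.5,86),(101,-106,70),(-30,5.5,82)]
r=fit('w',sh,px,(.544,.259,.314),c);print(r.x,r.fun.reshape(-1,2).round(1))
P=ray('w',np.array([428,100])/1.4,.075,c);p=r.x
d=P[:2]-p[:2];cs,s=np.cos(p[2]),np.sin(p[2]);print('plate front',cs*d[0]+s*d[1],-s*d[0]+cs*d[1])
d=np.array([.49908647,.16370569])-p[:2];print('tool in shaker',cs*d[0]+s*d[1],-s*d[0]+cs*d[1])
im=cv2.imread('pics/w0.png')[235:345,200:380];cv2.imwrite('pics/f0.png',cv2.resize(im,None,fx=4,fy=4,interpolation=2))
```

```text
[0.54723741 0.25634468 0.31714238] [[ 0.   0.6]
 [ 1.   0.7]
 [-1.  -1. ]
 [ 0.5  5.7]
 [-0.5 -5.5]]
plate front -0.056627368902930096 0.03360557485238888
tool in shaker -0.07463939554078018 -0.07300311873775805
```

View pics/f0.png

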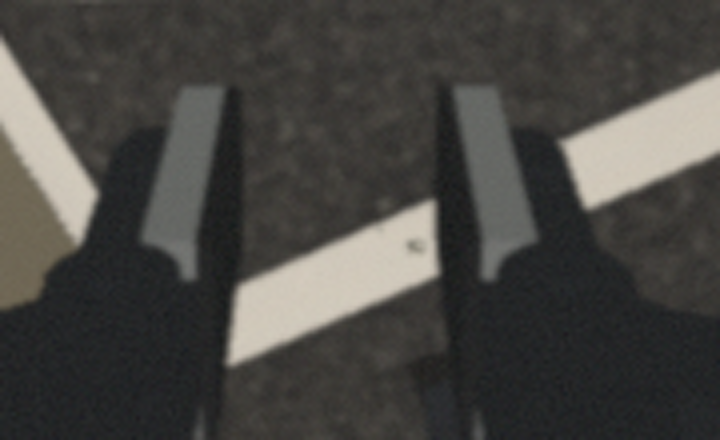

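```bash
python3 - <<'E'
from fit import *
c={'fx': 323.95, 'fy': 323.95, 'cx': 284.219, 'cy': 211.6035,'rvec': np.array([-2.8066689140463157, -0.44612143674412913, -0.06666513330652088]), 'tvec': np.array([-0.5246340889582625, -0.03938066722273684, 0.38054653453624987])}
px=np.array([(383,245),(444,242),(441,172),(472,156),(383,203),(383,287)])/1.4
sh=[(-84.5,-53,92),(-46.5,-49,104),(-49.5,-7.5,86),(-30,2.5,82),(-84.5,-28,92),(-84.5,-78,92)]
r=fit('w',sh,px,(.544,.259,.314),c);print(r.x,r.fun.reshape(-1,2).round(1))
p=r.x;cs,s=np.cos(p[2]),np.sin(p[2])
for q in [(428,30),(428,140),(440,147),(550,147)]:
  d=ray('w',np.array(q)/1.4,.075,c)[:2]-p[:2];print('plate',q,cs*d[0]+s*d[1],-s*d[0]+cs*d[1])
d=np.array([.49908647,.16370569])-p[:2];print('tool in shaker',cs*d[0]+s*d[1],-s*d[0]+cs*d[1])
E
cat >> fit.py <<'E'
def where(p):
    o=telemetry.get_obs();d=o['tcp_pos'][:2]-np.array(p[:2]);c,s=np.cos(p[2]),np.sin(p[2]);f=o['ft_force']
    print('t',o['time'],'shaker xy',(1e3*np.array([c*d[0]+s*d[1],-s*d[0]+c*d[1]])).round(1),'z',round(o['tcp_pos'][2]*1e3,1),'F',(c*f[0]+s*f[1]).round(1),(-s*f[0]+c*f[1]).round(1),round(f[2],1))
E
```

```text
[0.54851365 0.2551331  0.29607205] [[-0.3  0.3]
 [ 0.7  1.3]
 [-0.2 -0.4]
 [ 0.4 -0.8]
 [-0.   1.6]
 [-0.5 -2.4]]
plate (428, 30) -0.05965607243729791 0.0716866000125997
plate (428, 140) -0.057295056356769 0.01089027962229324
plate (440, 147) -0.0496077721528384 0.00688221502321352
plate (550, 147) 0.019364750858658433 0.008195273651392963
tool in shaker -0.07395195825692291 -0.07302824794834994
```

```bash
python3 -m pendant '[[1,-0.13,0,0,0,0,32],[1,-0.13,0,0,0,0,32],[1,-0.13,0.5,0,0,0,32],[1,-0.13,0.5,0,0,0,32],[0.92,-0.12,0.8,0,0,0,32],[0,0,1,0,0,0,32],[0,0,1,0,0,0,32],[0,0,1,0,0,0,32],[0,0,0.8,0,0,0,32],[0,0,0.4,0,0,0,32],[0,0,0,0,0,0,32],[0,0,0,0,0,0,32]]'
python3 - <<'E'
from fit import *
where([.5485,.2551,.310]);snap('wrist','w1.png')
E
```

```text
time: 7.02
tcp_pos: [0.4467, 0.2761, 0.2557]
eef_rot: [[-0.309, 0.951, 0.001], [0.951, 0.309, 0.001], [0.0, 0.002, -1.0]]
ft_force: [0.0, 0.0, 0.4]
opening: 0.373
grip_force: 0.0
t 7.025 shaker xy [-90.6  51.1] z 255.7 F 0.1 0.0 0.4
```

View pics/w1.png

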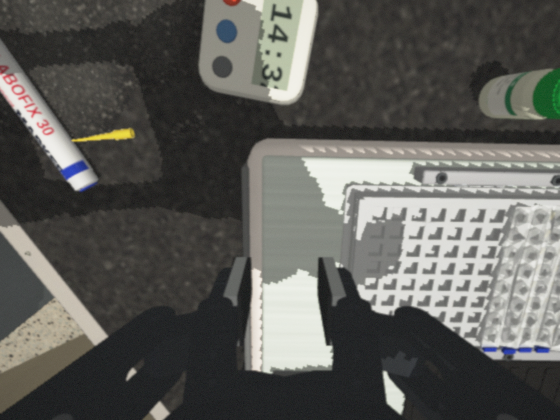

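The right finger's outer edge (column ~333) stands just short of the plate's flange (column ~345), and the timer and bottle are clear. I'll lower and push.

```bash
python3 -m pendant '[[0,0,0.3,0,0,0,32],[0,0,0.26,0,0,0,32],[0,0,0,0,0,0,32],[0,0.16,0,0,0,0,32],[0,0.16,0,0,0,0,32],[0,0.16,0,0,0,0,32],[0,0.16,0,0,0,0,32],[0,0.16,0,0,0,0,32],[0,0.16,0,0,0,0,32],[0,0,0,0,0,0,32]]'
python3 -c "
from fit import *
where([.5485,.2551,.310])"
```

```text
time: 8.32
tcp_pos: [0.4681, 0.2837, 0.2427]
eef_rot: [[-0.309, 0.951, -0.003], [0.951, 0.309, -0.001], [0.0, -0.004, -1.0]]
ft_force: [-11.6, -3.7, 19.4]
opening: 0.379
grip_force: 9.9
t 8.325 shaker xy [-67.8  51.7] z 242.7 F -12.1 0.0 19.4
```

```bash
python3 -m pendant '[[0,0,-0.14,0,0,0,32],[0,0,0,0,0,0,32],[0,0,0,0,0,0,32]]'
python3 - <<'E'
from fit import *
where([.5485,.2551,.310]);im=snap('wrist','w2.png')[120:380,200:480,::-1]
cv2.imwrite('pics/w2b.png',cv2.resize(im,None,fx=2.3,fy=2.3,interpolation=2))
E
```

```text
time: 8.7
tcp_pos: [0.4689, 0.2835, 0.2436]
eef_rot: [[-0.309, 0.951, -0.0], [0.951, 0.309, -0.0], [-0.0, -0.0, -1.0]]
ft_force: [-0.0, 0.3, -0.1]
opening: 0.373
grip_force: 0.0
t 8.7 shaker xy [-67.1  51.3] z 243.6 F 0.1 0.3 -0.1
```

View pics/w2b.png

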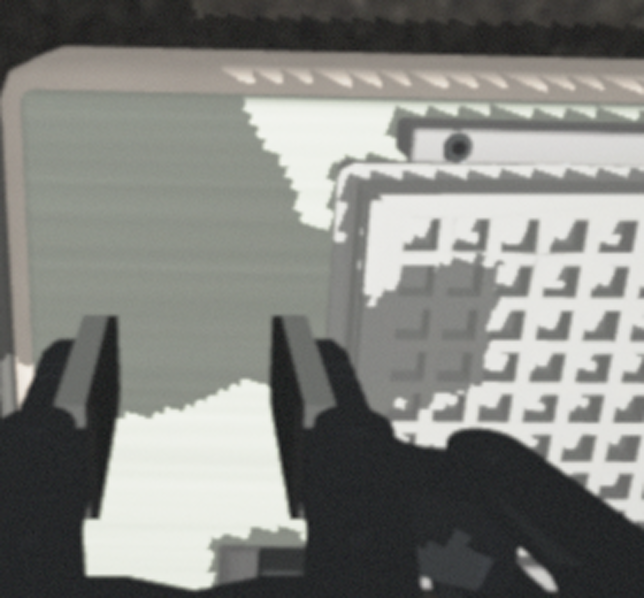

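The plate is moving with the finger: its flange edge (column 333) is still about 12 mm ahead of the rail end (column 400), so roughly 4–5 mm remain. I'll push on gently.

```bash
python3 -m pendant '[[0,0.08,0,0,0,0,32],[0,0.08,0,0,0,0,32],[0,0,0,0,0,0,32]]'
python3 -m pendant '[[0,0.04,0,0,0,0,32],[0,0,0,0,0,0,32]]'
python3 -c "
from fit import *
where([.5485,.2551,.310])"
```

```text
time: 9.12
tcp_pos: [0.4723, 0.2846, 0.2437]
eef_rot: [[-0.309, 0.951, -0.002], [0.951, 0.309, -0.001], [-0.0, -0.002, -1.0]]
ft_force: [-3.8, -0.7, 1.2]
opening: 0.374
grip_force: 1.9
time: 9.38
tcp_pos: [0.4726, 0.2847, 0.2437]
eef_rot: [[-0.309, 0.951, -0.004], [0.951, 0.309, -0.001], [-0.0, -0.004, -1.0]]
ft_force: [-7.3, -1.1, 3.4]
opening: 0.376
grip_force: 3.4
t 9.375 shaker xy [-63.3  51.4] z 243.7 F -7.3 1.2 3.4
```

```bash
python3 -m pendant '[[0,0.04,0,0,0,0,32],[0,0,0,0,0,0,32],[0,-0.3,0,0,0,0,32],[0,-0.3,0,0,0,0,32],[0,0,-1,0,0,0,32],[0,0,-1,0,0,0,32],[0,0,-1,0,0,0,32],[0,0,0,0,0,0,32],[0,0,0,0,0,0,32]]'
python3 - <<'E'
from fit import *
where([.5485,.2551,.310]);c=viewer.calibration('wrist');im=snap('wrist','w3.png')
print({k:np.array(v).tolist() for k,v in c.items()})
cv2.imwrite('pics/w3b.png',cv2.resize(im[:,:,::-1],None,fx=1.4,fy=1.4,interpolation=2))
E
```

```text
time: 10.5
tcp_pos: [0.4601, 0.2805, 0.3184]
eef_rot: [[-0.309, 0.951, -0.0], [0.951, 0.309, -0.0], [-0.0, -0.0, -1.0]]
ft_force: [0.4, -0.7, -0.0]
opening: 0.372
grip_force: 0.0
t 10.5 shaker xy [-76.4  51.2] z 318.4 F 0.1 -0.8 -0.0
{'fx': 323.95047048178515, 'fy': 323.95047048178515, 'cx': 284.21908647955405, 'cy': 211.60352042984607, 'rvec': [-2.8071208941308017, -0.44552777401207994, -0.06786314980654005], 'tvec': [-0.5241358556547463, 0.10413314597463805, 0.33494042157412063]}
```

View pics/w3b.png

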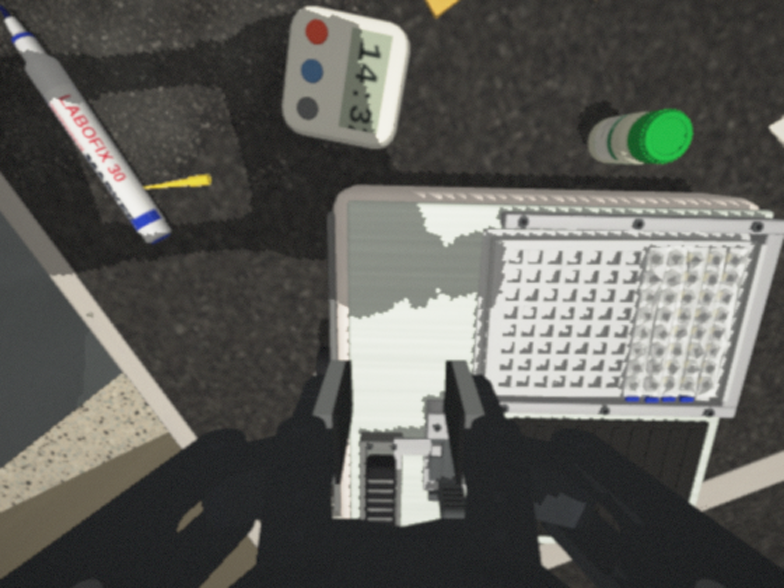

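The plate now sits against the back stop (column ~740), and the timer and bottle are undisturbed. Next I'll move over the catch and knob.

```bash
python3 -m pendant '[[-0.98,0.09,0,0,0,0,32],[-0.98,0.09,0,0,0,0,32],[-0.98,0.09,0,0,0,0,32],[-0.98,0.09,0,0,0,0,32],[-0.98,0.08,0.5,0,0,0,32],[0,0,0.5,0,0,0,32],[0,0,0,0,0,0,32],[0,0,0,0,0,0,32]]'
python3 - <<'E'
from fit import *
where([.5485,.2551,.310]);c=viewer.calibration('wrist');im=snap('wrist','w4.png')
print({k:np.array(v).tolist() for k,v in c.items()})
cv2.imwrite('pics/w4b.png',cv2.resize(im[100:400,140:480,::-1],None,fx=2,fy=2,interpolation=2))
E
```

```text
time: 11.55
tcp_pos: [0.5085, 0.1683, 0.2938]
eef_rot: [[-0.31, 0.951, -0.001], [0.951, 0.31, -0.0], [0.0, -0.001, -1.0]]
ft_force: [1.0, 0.2, -0.3]
opening: 0.374
grip_force: 0.0
t 11.55 shaker xy [-64.6 -70.4] z 293.8 F 1.1 -0.1 -0.3
{'fx': 323.95047048178515, 'fy': 323.95047048178515, 'cx': 284.21908647955405, 'cy': 211.60352042984607, 'rvec': [-2.8073383923733397, -0.4468124086171545, -0.06735953101412535], 'tvec': [-0.5352125561347615, -0.005037122418581454, 0.27532375782732055]}
```

View pics/w4b.png

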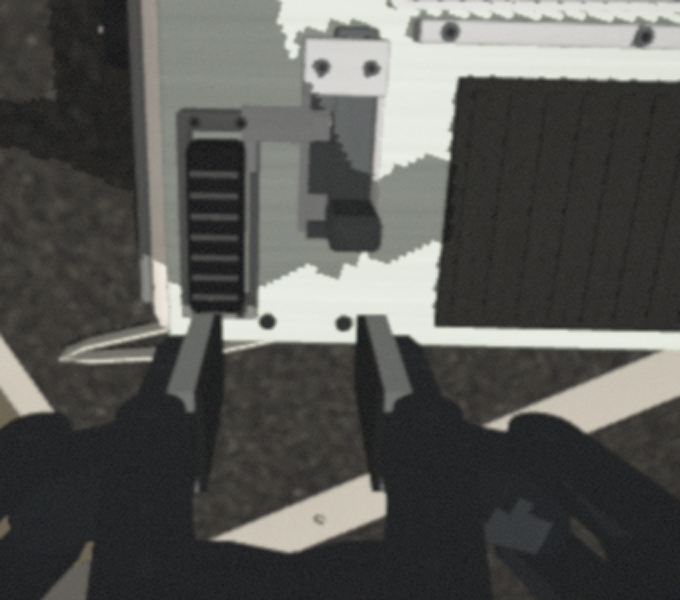

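The picture (scale 2, offset 140,100) shows the catch bar at columns 187–244, rows 140–310. The knob is at (330–380, 200–250), and the fingertips are at columns ~203 and ~372.

Run:
```python
from fit import *
c=viewer.calibration('wrist')
p=[.5485,.2551,.310]
def cr(P): return ((proj('w',P,c)-[140,100])*2).round(0).tolist()
for n,P in dict(bar=[(-92.5,-28,92),(-76.5,-28,92),(-92.5,-78,92),(-76.5,-78,92)],knobtop=[(-53.5,-44,104),(-39.5,-44,104),(-53.5,-54,104),(-39.5,-54,104)],bridge=[(-61,0,86),(-38,0,86),(-61,-15,86),(-38,-15,86)]).items(): print(n,cr(S2W(p,P)))
o=telemetry.get_obs();R=o['eef_rot'];T=o['tcp_pos']
for tz in (166,173):
  for x in (11,-11):
    print(tz,x,cr([T+R@np.array([x,y,tz])/1e3 for y in(-23,-16,16,23)]))
bar=np.array([(187,140),(244,140),(187,311),(244,311),(304,40),(388,40),(304,95),(388,95)])/2+[140,100]
sh=[(-92.5,-28,92),(-76.5,-28,92),(-92.5,-78,92),(-76.5,-78,92),(-61,0,86),(-38,0,86),(-61,-15,86),(-38,-15,86)]
r=fit('w',sh,bar,p,c);print(r.x,r.fun.round(1));where(r.x);print(cr(S2W(r.x,[(-53.5,-44,104),(-39.5,-44,104),(-53.5,-54,104),(-39.5,-54,104)])))
```

```text
bar [[185.0, 147.0], [245.0, 147.0], [193.0, 316.0], [247.0, 317.0]]
knobtop [[332.0, 218.0], [386.0, 218.0], [331.0, 254.0], [384.0, 254.0]]
bridge [[303.0, 39.0], [390.0, 40.0], [303.0, 96.0], [387.0, 97.0]]
166 11 [[189.0, 312.0], [220.0, 312.0], [359.0, 312.0], [389.0, 312.0]]
166 -11 [[193.0, 395.0], [222.0, 395.0], [356.0, 395.0], [385.0, 395.0]]
173 11 [[193.0, 299.0], [223.0, 299.0], [356.0, 299.0], [385.0, 299.0]]
173 -11 [[197.0, 380.0], [225.0, 380.0], [353.0, 380.0], [381.0, 380.0]]
[0.54918651 0.25460322 0.28531732] [-1.2  0.5  0.1  1.4  0.3  0.1 -0.7  0.9  0.7 -2.1  2.  -0.7 -0.4 -0.9
 -0.2  0.4]
t 11.6 shaker xy [-63.2 -71.3] z 294.2 F -0.0 0.2 0.1
[[330.0, 215.0], [384.0, 217.0], [328.0, 252.0], [381.0, 253.0]]
```

```bash
python3 -m pendant '[[0,0,0.5,0,0,0,32],[0,0,0.5,0,0,0,32],[0,0,0,0,0,0,32]]'
python3 -m pendant '[[0,0,0.16,0,0,0,32],[0,0,0,0,0,0,32]]'
python3 -m pendant '[[0,0,0.16,0,0,0,32],[0,0,0,0,0,0,32]]'
python3 -m pendant '[[0,0,0.12,0,0,0,32],[0,0,0,0,0,0,32]]'
```

```text
time: 11.98
tcp_pos: [0.5078, 0.1676, 0.2673]
eef_rot: [[-0.31, 0.951, -0.003], [0.951, 0.31, -0.001], [0.0, -0.004, -1.0]]
ft_force: [0.4, 0.1, 0.6]
opening: 0.378
grip_force: 0.0
time: 12.22
tcp_pos: [0.5089, 0.1676, 0.2652]
eef_rot: [[-0.309, 0.951, 0.0], [0.951, 0.309, 0.0], [-0.0, 0.0, -1.0]]
ft_force: [-0.2, 0.2, -0.2]
opening: 0.375
grip_force: 0.0
time: 12.48
tcp_pos: [0.5091, 0.1677, 0.2616]
eef_rot: [[-0.309, 0.951, 0.001], [0.951, 0.309, 0.0], [-0.0, 0.001, -1.0]]
ft_force: [-0.3, -0.1, 2.3]
opening: 0.37
grip_force: 1.6
time: 12.72
tcp_pos: [0.5091, 0.1677, 0.2585]
eef_rot: [[-0.309, 0.951, 0.001], [0.951, 0.309, 0.0], [-0.0, 0.001, -1.0]]
ft_force: [-1.2, -0.3, 3.8]
opening: 0.374
grip_force: 2.4
```

```bash
python3 -m pendant '[[0,0,0.11,0,0,0,32],[0,0,0,0,0,0,32]]'
python3 -m pendant '[[0.1,0,0,0,0,0,32],[0.1,0,0,0,0,0,32],[0,0,0,0,0,0,32]]'
python3 -m pendant '[[0.1,0,0,0,0,0,32],[0.1,0,0,0,0,0,32],[0,0,0,0,0,0,32]]'
```

```text
time: 12.98
tcp_pos: [0.5091, 0.1677, 0.2565]
eef_rot: [[-0.309, 0.951, 0.001], [0.951, 0.309, -0.0], [-0.0, 0.001, -1.0]]
ft_force: [-0.6, -1.9, 9.0]
opening: 0.373
grip_force: 4.3
time: 13.35
tcp_pos: [0.5082, 0.1718, 0.2566]
eef_rot: [[-0.31, 0.951, 0.003], [0.951, 0.31, -0.002], [-0.002, 0.002, -1.0]]
ft_force: [-0.1, -4.4, 7.2]
opening: 0.374
grip_force: 3.8
time: 13.72
tcp_pos: [0.5068, 0.1766, 0.2567]
eef_rot: [[-0.31, 0.951, 0.003], [0.951, 0.31, -0.002], [-0.003, 0.003, -1.0]]
ft_force: [1.5, -5.4, 6.9]
opening: 0.374
grip_force: 3.8
```

```bash
python3 -m pendant '[[0.1,0,0,0,0,0,32],[0.1,0,0,0,0,0,32],[0.1,0,0,0,0,0,32],[0.1,0,0,0,0,0,32],[0,0,0,0,0,0,32]]'
python3 - <<'E'
from fit import *
where([.5485,.2551,.310]);im=snap('wrist','w5.png')
cv2.imwrite('pics/w5b.png',cv2.resize(im[100:400,140:480,::-1],None,fx=2,fy=2,interpolation=2))
E
```

```text
time: 14.35
tcp_pos: [0.5038, 0.186, 0.2567]
eef_rot: [[-0.31, 0.951, 0.004], [0.951, 0.31, -0.002], [-0.003, 0.003, -1.0]]
ft_force: [2.1, -5.7, 7.1]
opening: 0.373
grip_force: 3.8
t 14.35 shaker xy [-63.6 -52.2] z 256.7 F 0.3 -6.1 7.1
```

View pics/w5b.png

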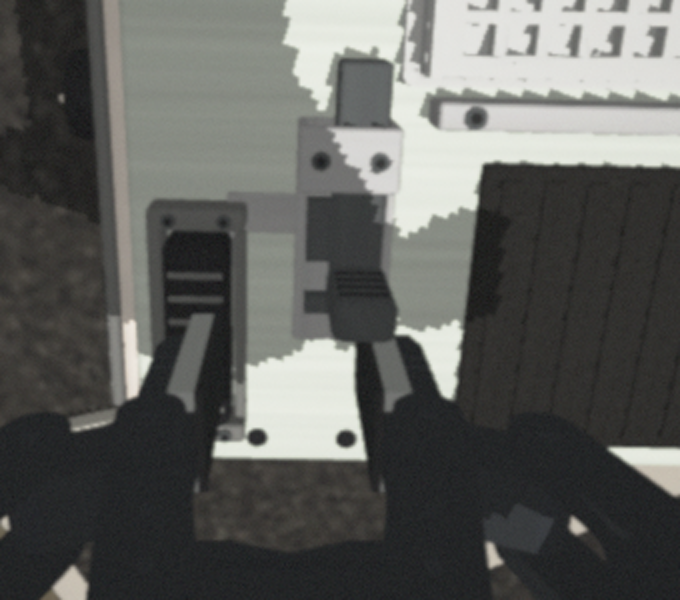

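The bolt is moving: its tip is clear of the bridge (row 60) and the finger is behind the knob with the catch held down. I'll push on to the end.

```bash
python3 -m pendant '[[0.1,0,0,0,0,0,32],[0.1,0,0,0,0,0,32],[0.1,0,0,0,0,0,32],[0,0,0,0,0,0,32]]'
python3 -m pendant '[[0.08,0,0,0,0,0,32],[0,0,0,0,0,0,32]]'
python3 -m pendant '[[0.06,0,0,0,0,0,32],[0,0,0,0,0,0,32]]'
```

```text
time: 14.9
tcp_pos: [0.5016, 0.1932, 0.2567]
eef_rot: [[-0.31, 0.951, 0.004], [0.951, 0.31, -0.001], [-0.003, 0.003, -1.0]]
ft_force: [3.0, -4.8, 7.2]
opening: 0.378
grip_force: 3.7
time: 15.15
tcp_pos: [0.501, 0.1951, 0.2567]
eef_rot: [[-0.31, 0.951, 0.004], [0.951, 0.31, -0.002], [-0.003, 0.003, -1.0]]
ft_force: [2.4, -5.9, 6.4]
opening: 0.373
grip_force: 3.9
time: 15.4
tcp_pos: [0.5005, 0.1965, 0.2567]
eef_rot: [[-0.31, 0.951, 0.004], [0.951, 0.31, -0.002], [-0.003, 0.003, -1.0]]
ft_force: [2.4, -4.8, 6.9]
opening: 0.369
grip_force: 3.9
```

```bash
python3 -m pendant '[[0.06,0,0,0,0,0,32],[0,0,0,0,0,0,32]]'|grep -E 'tcp|ft'
python3 -m pendant '[[0.05,0,0,0,0,0,32],[0,0,0,0,0,0,32]]'|grep -E 'tcp|ft'
```

```text
tcp_pos: [0.5001, 0.1979, 0.2567]
ft_force: [2.7, -5.9, 6.7]
tcp_pos: [0.4998, 0.1987, 0.2567]
ft_force: [3.0, -7.8, 7.4]
```

```bash
python3 -m pendant '[[0.05,0,0,0,0,0,32],[0,0,0,0,0,0,32]]'|grep -E 'tcp|ft'
python3 -m pendant '[[0.03,0,0,0,0,0,32],[0,0,0,0,0,0,32]]'|grep -E 'tcp|ft'
python3 -c "
from fit import *
where([.5485,.2551,.310])"
```

```text
tcp_pos: [0.4997, 0.1991, 0.2567]
ft_force: [4.6, -11.0, 7.3]
tcp_pos: [0.4996, 0.1994, 0.2568]
ft_force: [4.7, -13.4, 7.1]
t 16.4 shaker xy [-63.6 -38.2] z 256.8 F 0.4 -14.1 7.1
```

The bolt is at its end stop. I'll ease off the knob slightly, then lift.

```bash
python3 -m pendant '[[-0.1,0,0,0,0,0,32],[0,0,-0.1,0,0,0,32],[0,0,-0.2,0,0,0,32],[0,0,-0.4,0,0,0,32],[0,0,-1,0,0,0,32],[-0.5,0,-1,0,0,0,32],[-0.5,0,0,0,0,0,32],[0,0,0,0,0,0,32],[0,0,0,0,0,0,32]]'
python3 - <<'E'
from fit import *
where([.5485,.2551,.310]);im=snap('wrist','w6.png')
cv2.imwrite('pics/w6b.png',cv2.resize(im[:,:,::-1],None,fx=1.4,fy=1.4,interpolation=2))
c=viewer.calibration('wrist');print(((proj('w',S2W([.549,.2548,.30],[(-46.5,-25,104),(-46.5,-20,104),(-50,27,82),(-50,22,82),(-84.5,-28,92),(-84.5,-28,86)]),c))*1.4).round(0).tolist())
E
```

```text
time: 17.52
tcp_pos: [0.5056, 0.1753, 0.3212]
eef_rot: [[-0.309, 0.951, -0.003], [0.951, 0.309, -0.0], [0.0, -0.003, -1.0]]
ft_force: [-0.3, 0.2, 0.3]
opening: 0.374
grip_force: 0.0
t 17.525 shaker xy [-65.2 -62.9] z 321.2 F -0.2 0.2 0.3
[[445.0, 248.0], [445.0, 236.0], [437.0, 119.0], [437.0, 131.0], [357.0, 248.0], [358.0, 245.0]]
```

View pics/w6b.png

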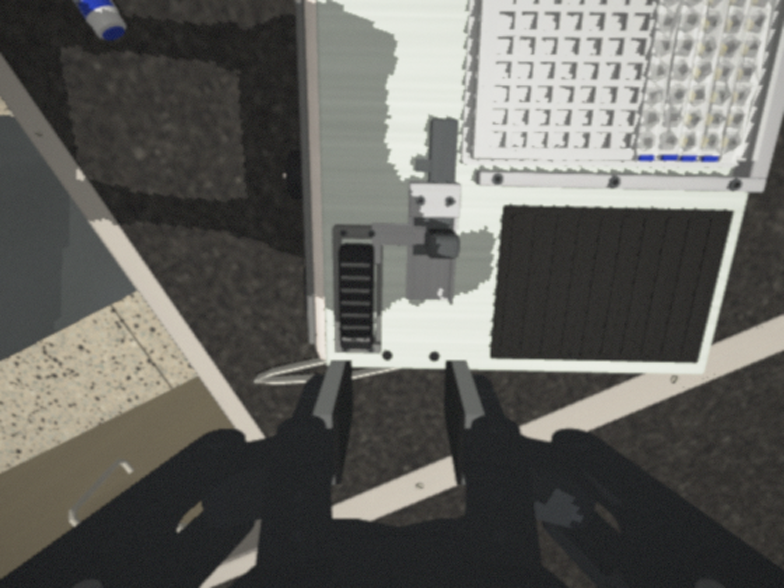

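The bolt tip is at row 119, exactly where 27 mm projects, and the plate is home. I'll confirm by a light touch that the catch has sprung up.

```bash
python3 -m pendant '[[0,0,0.8,0,0,0,32],[0,0,0.8,0,0,0,32],[0,0,0.55,0,0,0,32],[0,0,0,0,0,0,32],[0,0,0,0,0,0,32]]'|grep -E 'tcp|ft'
python3 -m pendant '[[0,0,0.1,0,0,0,32],[0,0,0,0,0,0,32]]'|grep -E 'tcp|ft'
python3 -m pendant '[[0,0,0.1,0,0,0,32],[0,0,0,0,0,0,32]]'|grep -E 'tcp|ft'
```

```text
tcp_pos: [0.5065, 0.1757, 0.2696]
ft_force: [-0.6, 0.3, -0.5]
tcp_pos: [0.5064, 0.1756, 0.2671]
ft_force: [-0.1, -0.3, -0.6]
tcp_pos: [0.5065, 0.1755, 0.2645]
ft_force: [0.2, 0.4, 1.3]
```

```bash
python3 -m pendant '[[0,0,-0.4,0,0,0,32],[0,0,-1,0,0,0,32],[0,0,-1,0,0,0,32],[0,0,-1,0,0,0,32],[0,0,-1,0,0,0,32],[0,0,0,0,0,0,32],[0,0,0,0,0,0,32],[0,0,0,0,0,0,32]]'|grep -E 'time|tcp|ft'
python3 -c "
from h import *
print(workorder.finish_job())"
```

```text
time: 19.7
tcp_pos: [0.5057, 0.1753, 0.3726]
ft_force: [-0.4, -0.2, 0.5]
the job is handed in; nothing more can be done
None
```

The job is handed in, with no verdict returned: the plate is home, the bolt fully across and the catch sprung up (felt by a light touch) at about 20 s, though I viewed 11 pictures, one over the limit of 10.

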